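Make up two press kits

TASK

Make up the two kits for the press: in the tray with two pockets put the drilled block in the large pocket and the plain dowel pin in the small one; in the tray with three pockets put the flanged bush in the middle pocket and the bolt and the clevis fork in the end pockets, one in each, either way round. Every part must stand upright on the floor of its pocket, the same way up as it stands now. The vee block belongs to neither kit: leave it and the oil bottle standing where they are.

Things in the scene. Friction and masses are not known exactly. Their poses are not given: they have to be found in the camera images.
- tray_two: shallow blue steel tray with a thin grey liner and with TWO pockets of unequal size, 138 x 68 mm, 14 mm high, walls 4 mm, floor 3 mm thick; fixed to the bench, it does not move. Origin at the centre of its underside; x along its length, z up. The large pocket is 76 x 60 mm inside, centred at x = -27 mm; the small pocket is 50 x 60 mm inside, centred at x = +40 mm (both at y = 0).
- tray_three: shallow blue steel tray with a thin grey liner and with THREE equal pockets in a row, 190 x 68 mm, 14 mm high, walls 4 mm, floor 3 mm thick; fixed to the bench, it does not move. Origin at the centre of its underside; x along its length, z up. Pockets 58 x 60 mm inside, centred at x = -62, 0 and +62 mm (y = 0).
- drilled_block: plain aluminium block 50 (x) x 30 (y) x 48 mm high, flat top with three small dark holes in a row along x. Stands upright on the bench at the start, z up; origin at the centre of its underside.
- dowel_pin: plain smooth steel cylinder, 22 mm diameter, 60 mm high, flat top. Stands upright on the bench at the start, z up; origin at the centre of its underside.
- clevis: steel fork: base 36 (x) x 24 (y) x 18 mm high with two upright prongs, each 10 (x) x 24 (y) mm, at its two x ends, rising to 55 mm; an open 16 mm gap between the prongs runs along y. It can be gripped across y (24 mm) on both prongs at once. Stands upright on the bench at the start, z up; origin at the centre of its underside.
- bush: steel flanged bush: round flange 42 mm diameter and 8 mm thick at the bottom, above it a tube 28 mm outside and 18 mm inside diameter, up to 52 mm high, open at the top. Stands upright on the bench at the start, z up; origin at the centre of its underside.
- bolt: hexagon-headed steel bolt standing on its head: head 34.6 mm across its corners, 14 mm high, at the bottom; round shank 16 mm diameter above it, up to 60 mm high. Stands upright on the bench at the start, z up; origin at the centre of its underside.
- vee_block: steel block 50 (x) x 30 (y) x 48 mm high with a broad vee groove along y cut into its top; not part of any kit. It stands loose. Stands upright on the bench at the start, z up; origin at the centre of its underside.
- oil_bottle: small white bottle with a grey cap, 38 mm diameter, 85 mm high; a loose bystander among the parts. Stands upright on the bench at the start, z up; origin at the centre of its underside.
Things that resemble listed ones, but are neither listed nor needed, are in the scene too. What is shaped like the clevis but yellow is not meant. Leave any red look-alike of the dowel_pin alone.

How it is judged:
At the end, for the whole second after the job is handed in: Block and pin are in the large and small pockets of the two-pocket tray, bush in the middle and bolt and clevis in the end pockets of the other; centres inside pockets, undersides within 4 mm of the floor, 0.12 rad of upright, at rest. Vee block and bottle upright, within 20 mm of start (x of drilled_block in the frame of tray_two between -0.065 and 0.011 m and y of drilled_block in the frame of tray_two between -0.03 and 0.03 m and z of drilled_block in the frame of tray_two between 0 and 0.007 m and x of dowel_pin in the frame of tray_two between 0.015 and 0.065 m and y of dowel_pin in the frame of tray_two between -0.03 and 0.03 m and z of dowel_pin in the frame of tray_two between 0 and 0.007 m and x of bush in the frame of tray_three between -0.029 and 0.029 m and y of bush in the frame of tray_three between -0.03 and 0.03 m and z of bush in the frame of tray_three between 0 and 0.007 m and (((x of bolt in the frame of tray_three between -0.091 and -0.033 m and y of bolt in the frame of tray_three between -0.03 and 0.03 m and z of bolt in the frame of tray_three between 0 and 0.007 m) and (x of clevis in the frame of tray_three between 0.033 and 0.091 m and y of clevis in the frame of tray_three between -0.03 and 0.03 m and z of clevis in the frame of tray_three between 0 and 0.007 m)) or ((x of bolt in the frame of tray_three between 0.033 and 0.091 m and y of bolt in the frame of tray_three between -0.03 and 0.03 m and z of bolt in the frame of tray_three between 0 and 0.007 m) and (x of clevis in the frame of tray_three between -0.091 and -0.033 m and y of clevis in the frame of tray_three between -0.03 and 0.03 m and z of clevis in the frame of tray_three between 0 and 0.007 m))) and angle between each of drilled_block, dowel_pin, bush, bolt, clevis's own z axis and vertical below 0.12 rad and linear speed of each of drilled_block, dowel_pin, bush, bolt, clevis below 0.02 m/s and angular speed of each of drilled_block, dowel_pin, bush, bolt, clevis below 0.2 rad/s and distance of each of vee_block, oil_bottle from where it was at the start of the episode below 0.02 m and angle between each of vee_block, oil_bottle's own z axis and vertical below 0.2 rad); the robot touches nothing.
It fails at once if the oil bottle is knocked over (angle between oil_bottle's own z axis and vertical above 0.5 rad).
It fails at once if the vee block is moved more than 30 mm or lifted away (distance of vee_block from where it was at the start of the episode above 0.03 m).
It fails at once if the oil bottle is moved more than 30 mm (distance of oil_bottle from where it was at the start of the episode above 0.03 m).
It also fails if it takes over 128 s, if anything falls off the work surface, if the arm or the gripper's body presses on something with over 40 N, if the wrist force passes 120 N, or if a joint passes its speed limit or range.

ROBOT

A 6-joint arm with a two-finger parallel gripper is mounted at the origin on the work surface. World frame = base frame: x ahead of the robot, y to its left, z up, the work surface at z = 0. Lengths are in m, angles in rad, forces in N, time in s.
With the tool pointing down it reaches from about 0.3 to 0.875 m from the base axis. Payload 6.4 kg.
Tool frame: the origin (TCP) lies midway between the tips of the shut fingers; the grasp point (between the pads) lies 19 mm behind it; z points along the fingers, y is the line along which they close (so a half turn about z gives the same grasp; the last joint's range is limited). The gripper opens to 85 mm and grips with 20 to 120 N. Pads are 22 mm wide; open, the fingers measure 114 mm over their backs; the gripper's body (76 mm by 85 mm) begins 54 mm behind the grasp point. The pads swing forward as they close: fully open they stand 13 mm farther back than shut.
Start: joints at [-1.47, 0.181, 1.607, -0, 1.354, -0.206], TCP at [0.174, -0.548, 0.208] pointing down, gripper open.
Joint ranges: [-2.99, 2.99], [-0.89, 2.07], [0.3, 2.58], [-1.14, 4.28], [0, 2.63], [-3.12, 3.12]. Speed limits (rad/s): [2.57, 2.57, 3.01, 3.14, 3.14, 3.14].

INTERFACE

Orientations are given as a unit quaternion [w, x, y, z].
In Python, from bench import ctrl gives the robot as it stands. The module is installed in compiled form; this text tells all that it offers.
- The arm moves only by the tool move_arm, never from a script. Its argument "plan" is one flat list of numbers, 6 for each row, row after row: the shift along the world's x, y, z in units of 50 mm (1.0 is 50 mm), then the turn, a rotation vector about the world's x, y, z in rad. A call has 1 to 10 rows; each row is the pose to reach, as a shift and turn from the pose commanded when the call began; what a row does not reach only later rows make up. A row lasts 1/8 s, in which the tool goes at most 62.5 mm and 10.7 degrees, less where a joint would pass 70% of its speed; a pose out of reach is approached as far as the arm can. A call with a gripper value outside its range is refused whole. "grip" is the finger opening in mm, from 0 to 85.4, set as the call begins (left out, the last holds). The fingers move at their own pace and stop on an object; the grip force is fixed at half the most. Time passes only in rows, so rows that repeat a pose let the fingers close. It gives the time, the measured TCP pose, the force, the opening and the grip force at its end, in the units of the state.
- ctrl.get_obs(): the state, without advancing time (a new reading comes with each control period).
- ctrl.camera(name): name is "scene" or "top" or "wrist"; returns a dict with "pixels" (384x512x3 uint8, red, green, blue), "fx", "fy", "cx", "cy" (pixels), "origin" and "attitude" of the camera in the world. Camera axes: x right, y down, z forward; pixel columns grow to the right and rows downward; lengths in m; the calibration is good to about 2 mm. A picture is of the moment at which its call begins. There is no depth.
- ctrl.hand_in(): hands the job in; it is judged then, once.
The state is a dict: "time_s": time; "q": joint angles; "dq": joint speeds; "joint_efforts": joint torques, N m; "eef_pos": TCP position; "eef_rot": TCP orientation; "wrist_force": force on the tool from outside, world axes, zero at the start; "torque": the same for the moment, N m; "opening": opening from 0.0 (shut) to 1.0 (fully open); "grasp_force": force on a finger pad.
Only numpy, scipy, OpenCV 4.12 (cv2) and the standard library are available. Lean on these libraries where they do the work, as an engineer would, in place of code of your own. Each camera call takes 0.05 s, during which the arm holds its last target. There are 200 camera calls.

## Working session

There is one attempt and no reset: what is moved stays moved. The work goes in short steps, Python scripts to look and compute and a tool call to move; the robot and the scene stay as the last step left them, time stands still between calls to the robot, and variables do not carry over. Pictures are saved under pics/ and viewed, at most 14 in all, crops included, and the job is handed in when it is done.

Besides the shell and the picture viewer there is one more tool, called as a command line: name --argument value ..., lists and objects as JSON in quotes. move_arm: Moves the arm, as the interface text tells. Its arguments: {"type":"object","properties":{"plan":{"type":"array"},"grip":{"type":"number"}},"required":["plan"]}

```bash
mkdir -p pics; cat > h.py <<'E'
import numpy as np, cv2
from bench import ctrl
from scipy.spatial.transform import Rotation as R
def rot(a):
    a=np.array(a,float)
    return a if a.shape==(3,3) else R.from_quat(a[[1,2,3,0]]).as_matrix()
def ray(c,u,v,z):
    d=rot(c['attitude'])@np.array([(u-c['cx'])/c['fx'],(v-c['cy'])/c['fy'],1]); o=np.array(c['origin'])
    return o+d*(z-o[2])/d[2]
def proj(c,p):
    q=rot(c['attitude']).T@(np.array(p)-c['origin']); return c['fx']*q[0]/q[2]+c['cx'],c['fy']*q[1]/q[2]+c['cy']
def save(c,n): cv2.imwrite('pics/'+n,c['pixels'][:,:,::-1])
E
python3 - <<'E'
from h import *
import pickle
for n in('top','scene'):
    c=ctrl.camera(n); save(c,n+'0.png'); pickle.dump(c,open(n+'.pkl','wb'))
    print(n,c['origin'],c['attitude'],c['fx'],c['cx'],c['cy'])
print(ctrl.get_obs())
E
```

```text
top [ 0.36552531 -0.05814558  0.8548285 ] [-0.05608011  0.70554858 -0.70506677  0.04401219] 401.7775712536634 260.29490713833815 186.3717638048626
scene [ 0.90039575 -0.67333004  0.65793982] [-0.41332382  0.85767368  0.28047803 -0.12203013] 400.74492354782905 257.5564732598191 192.98252576504925
{'time_s': 0.1, 'q': array([-1.47029087e+00,  1.81488575e-01,  1.60786764e+00,  1.49194085e-05,
        1.35380451e+00, -2.06322560e-01]), 'dq': array([ 0.00130712, -0.00381228, -0.00436196, -0.00100741, -0.0005141 ,
        0.00107951]), 'joint_efforts': array([ 6.42824743e-04, -4.45878875e+01, -3.52241313e+01, -3.47752066e-04,
        4.03027138e-03,  2.09259332e-05]), 'eef_pos': array([ 0.17362741, -0.54762049,  0.20738151]), 'eef_rot': array([-7.82552722e-04,  9.88255076e-01,  1.52811286e-01,  4.87361252e-05]), 'wrist_force': array([ 0.89753472, -0.42016176,  0.37685535]), 'torque': array([-0.02463558,  0.0102939 , -0.02716909]), 'grasp_force': 0.0, 'opening': 0.9995701844363222}
```

View pics/top0.png

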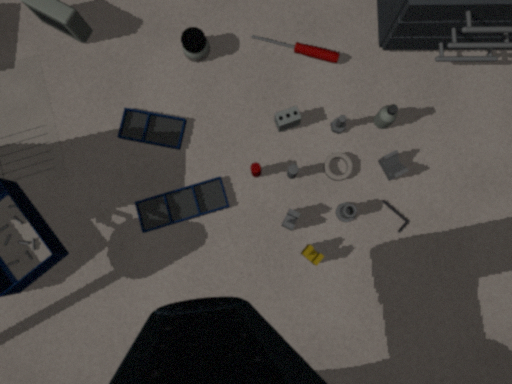

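View pics/scene0.png

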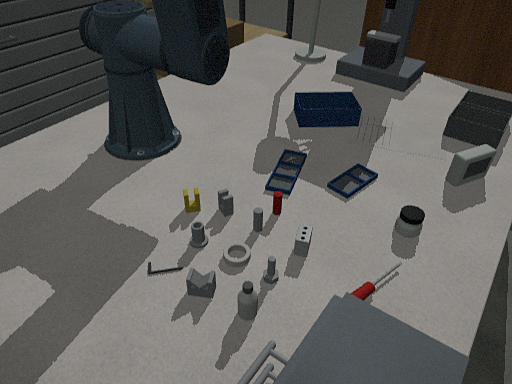

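The top view shows the drilled block at (288,118), bolt (340,124), bottle (387,116), red look-alike (256,169), dowel (293,170), ring (338,166), vee block (393,165), grey clevis (291,218), yellow clevis (313,254), bush (347,211), tray_two (153,128) and tray_three (183,204). The scene view agrees. I'll enlarge the region to confirm.

```bash
python3 - <<'E'
from h import *
import pickle
c=pickle.load(open('top.pkl','rb'))
im=cv2.convertScaleAbs(c['pixels'][90:275,110:420,::-1],alpha=1.5)
im=cv2.resize(im,None,fx=2.55,fy=2.55,interpolation=cv2.INTER_CUBIC)
cv2.imwrite('pics/crop0.png',im)
for n,u,v,z in [('block',288,115,.048),('bolt',340,121,.03),('bottle',390,112,.08),('dowel',293,167,.06),('vee',393,165,.03),('clevis',291,218,.03),('bush',347,211,.05),('t2',153,128,.014),('t3',183,204,.014),('ring',338,166,.01),('red',256,167,.06),('yel',313,254,.03)]: print(n,ray(c,u,v,z).round(3))
hsv=cv2.cvtColor(c['pixels'],cv2.COLOR_RGB2HSV)
m=cv2.inRange(hsv,(105,120,20),(130,255,255)); m=cv2.morphologyEx(m,cv2.MORPH_CLOSE,np.ones((3,3)))
for k in cv2.findContours(m,cv2.RETR_EXTERNAL,2)[0]:
    if 400<cv2.contourArea(k):
        b=cv2.boxPoints(cv2.minAreaRect(k)); w=np.array([ray(c,*p,.014)[:2] for p in b]); e=w[1]-w[0];f=w[2]-w[1]
        print(w.mean(0).round(4),np.linalg.norm(e).round(3),np.linalg.norm(f).round(3),np.arctan2(e[1],e[0]).round(3),np.arctan2(f[1],f[0]).round(3), b.mean(0))
E
```

```text
block [ 0.63  -0.102  0.048]
bolt [ 0.623 -0.212  0.03 ]
bottle [ 0.625 -0.303  0.08 ]
dowel [ 0.518 -0.11   0.06 ]
vee [ 0.528 -0.32   0.03 ]
clevis [ 0.418 -0.107  0.03 ]
bush [ 0.431 -0.218  0.05 ]
t2 [0.613 0.189 0.014]
t3 [0.448 0.119 0.014]
ring [ 0.53  -0.209  0.01 ]
red [ 0.518 -0.036  0.06 ]
yel [ 0.345 -0.151  0.03 ]
[0.3244 0.4458] 0.155 0.08 -0.894 -2.435 [ 24.569862 263.47598 ]
[0.614  0.1921] 0.067 0.14 -0.128 -1.762 [151.83754 127.87732]
```

View pics/crop0.png

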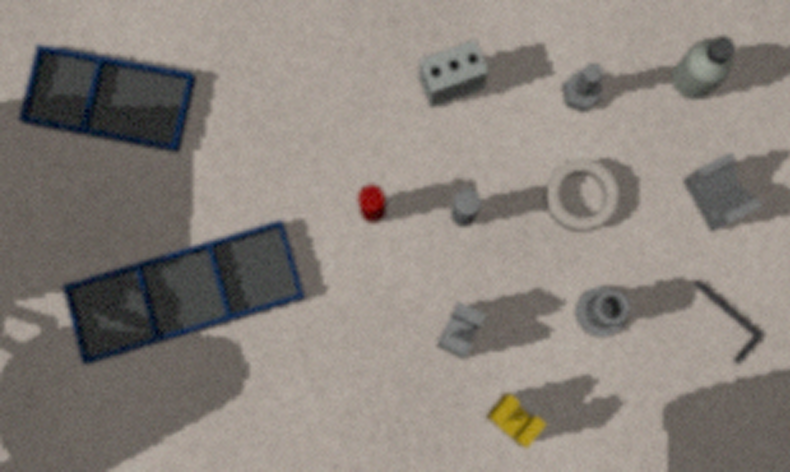

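Identified from the crop: grey fork (clevis) at top pixel (291,219) and yellow fork at (313,254), so the grey one. Plain steel pin at (292,169) and red pin at (256,169), so the steel one. Block with three holes at (288,116) and vee block at (393,165), so the drilled one. The flanged bush with a tube is at (347,211); the flat ring at (338,166) is not it. The wrist camera comes next.

move_arm --plan '[6.6, 7.8, 2.0, 0, 0, 0, 6.6, 7.8, 2.0, 0, 0, 0, 6.6, 7.8, 2.0, 0, 0, 0, 6.6, 7.8, 2.0, 0, 0, 0, 6.6, 7.8, 2.0, 0, 0, 0, 6.6, 7.8, 2.0, 0, 0, 0, 6.6, 7.8, 2.0, 0, 0, 0, 6.6, 7.8, 2.0, 0, 0, 0, 6.6, 7.8, 2.0, 0, 0, 0, 6.6, 7.8, 2.0, 0, 0, 0]'

```text
time_s: 1.35
eef_pos: [0.5043, -0.1567, 0.3081]
eef_rot: [-0.0, 0.988, 0.154, -0.0]
wrist_force: [0.0, -0.2, -0.3]
opening: 0.998
grasp_force: 0.0
```

```bash
python3 - <<'E'
from h import *
import pickle
c=pickle.load(open('top.pkl','rb'))
o=ctrl.get_obs(); print(o['eef_pos'],o['eef_rot'],o['time_s'])
P=lambda a,z:np.array([ray(c,110+x/2.55,90+y/2.55,z)[:2] for x,y in a])
for n,a in [('t3',[(66,287),(285,223),(301,299),(85,361)]),('t2',[(193,72),(38,47),(20,121),(179,151)])]:
    w=P(a,.014); e=w[1]+w[2]-w[0]-w[3]; print(n,w.mean(0).round(4),(np.linalg.norm(e)/2).round(4),'yaw',np.arctan2(e[1],e[0]).round(3))
h=P([(435,71),(473,59)],.048);e=h[1]-h[0];print('block',h.mean(0).round(4),np.arctan2(e[1],e[0]).round(3))
w=ctrl.camera('wrist'); save(w,'w1.png'); pickle.dump(w,open('w1.pkl','wb')); print(w['origin'],rot(w['attitude']).round(3),w['fx'])
E
```

```text
[ 0.50430207 -0.15673539  0.30806592] [-8.12021876e-05  9.88014649e-01  1.54360096e-01 -8.37483378e-05] 1.35
t3 [0.4467 0.1206] 0.1864 yaw -1.286
t2 [0.613  0.1914] 0.1374 yaw 1.391
block [ 0.6294 -0.1016] -1.258
[ 0.58179558 -0.1320943   0.47429195] [[ 0.304 -0.903 -0.303]
 [-0.953 -0.288 -0.098]
 [ 0.001  0.319 -0.948]] 295.2157240161328
```

View pics/w1.png

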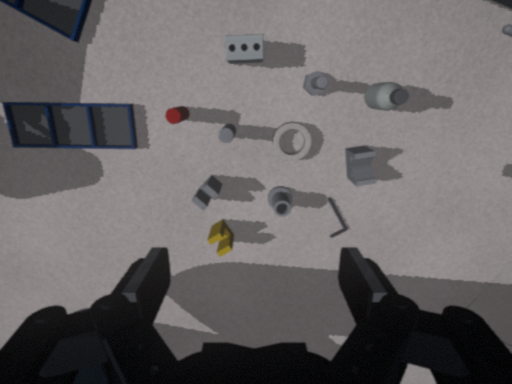

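The wrist view shows the block (244,48), bolt (318,83), dowel (227,132), clevis (207,192), bush (281,201), bottle (387,96), vee block (361,166) and tray_three (72,126). An enlarged crop will give accurate pixels.

```bash
python3 - <<'E'
from h import *
import pickle
c=pickle.load(open('w1.pkl','rb'))
im=cv2.convertScaleAbs(c['pixels'][25:225,185:345,::-1],alpha=1.4)
cv2.imwrite('pics/w1c.png',cv2.resize(im,None,fx=3,fy=3,interpolation=cv2.INTER_CUBIC))
E
```

```text
(no output)
```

View pics/w1c.png

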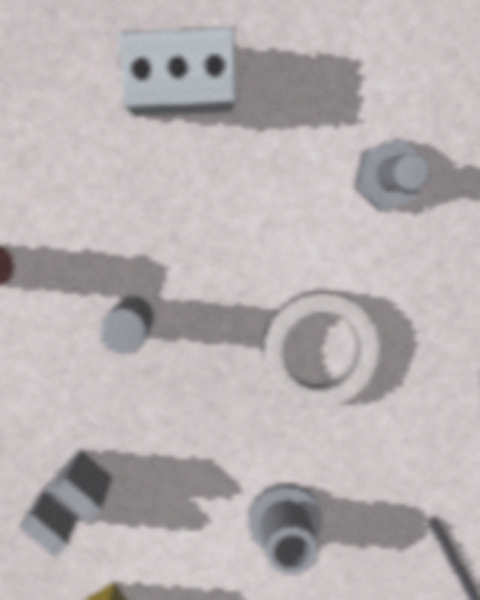

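```bash
python3 - <<'E'
from h import *
import pickle
c=pickle.load(open('w1.pkl','rb'));t=pickle.load(open('top.pkl','rb'))
f=lambda x,y,z:ray(c,185+x/3-.3,25+y/3-.3,z)[:2]
g=lambda x,y,z:ray(t,110+x/2.55-.3,90+y/2.55-.3,z)[:2]
for n,a,b,z in [('block',(178,67),(454,65),.048),('bolt',(411,172),(592,74),.06),('dowel',(123,330),(466,192),.06),('bush',(291,550),(612,307),.052),('clevis',(60.5,516),(464,327),.055)]:
    print(n,f(*a,z).round(4),g(*b,z).round(4))
for n,a,b,z in [('block',(142,68),(215,65),.048),('clevis',(78,498),(43,535),.055)]:
    e=f(*b,z)-f(*a,z);print(n,np.arctan2(e[1],e[0]).round(3))
# tray three in wrist view
w=np.array([ray(c,u,v,.014)[:2] for u,v in [(5,103),(133,104),(136,147),(14,148)]]);e=w[1]+w[2]-w[0]-w[3];print(w.mean(0),np.arctan2(e[1],e[0]),np.linalg.norm(e)/2)
E
```

```text
block [ 0.6302 -0.1035] [ 0.6301 -0.101 ]
bolt [ 0.62   -0.2142] [ 0.6182 -0.2106]
dowel [ 0.5152 -0.1126] [ 0.5223 -0.109 ]
bush [ 0.4324 -0.2252] [ 0.4322 -0.2227]
clevis [ 0.4156 -0.108 ] [ 0.4162 -0.1068]
block -1.224
clevis 2.695
[0.44897012 0.11725259] -1.261195966640805 0.19116187196493892
```

move_arm --plan '[2.52, 1.1, -3.0, 0, 0, 0.18, 2.52, 1.1, -3.7, 0, 0, 0.36, 2.52, 1.1, -3.7, 0, 0, 0.54, 2.52, 1.1, -3.7, 0, 0, 0.72, 2.52, 1.1, -3.7, 0, 0, 0.9, 2.52, 1.1, -3.7, 0, 0, 1.08, 2.52, 1.1, -3.7, 0, 0, 1.26, 2.52, 1.1, -3.7, 0, 0, 1.44, 2.52, 1.1, -3.7, 0, 0, 1.59, 2.52, 1.1, -3.7, 0, 0, 1.59]' --grip 60

```text
time_s: 2.65
eef_pos: [0.6288, -0.1046, 0.1227]
eef_rot: [-0.0, 0.584, 0.812, -0.0]
wrist_force: [0.0, -0.7, -0.4]
opening: 0.702
grasp_force: 0.0
```

```bash
python3 - <<'E'
from h import *
w=ctrl.camera('wrist'); save(w,'w2.png'); print(w['origin'])
o=ctrl.get_obs(); p=o['eef_pos'];print(p,o['eef_rot'],o['q'],[proj(w,q) for q in ([.63,-.102,.048],[p[0],p[1],.048])])
E
```

```text
[ 0.60259809 -0.02733374  0.28896471]
[ 0.62892837 -0.10438739  0.12276157] [-4.05050925e-04  5.84911476e-01  8.11097007e-01 -2.15157251e-04] [-3.50213802e-01  3.99460262e-01  1.51167542e+00 -2.06335221e-04
  1.23135340e+00 -6.71399363e-01] [(np.float64(257.22458647187506), np.float64(188.67521846633863)), (np.float64(255.15953733104288), np.float64(190.79614945191693))]
```

View pics/w2.png

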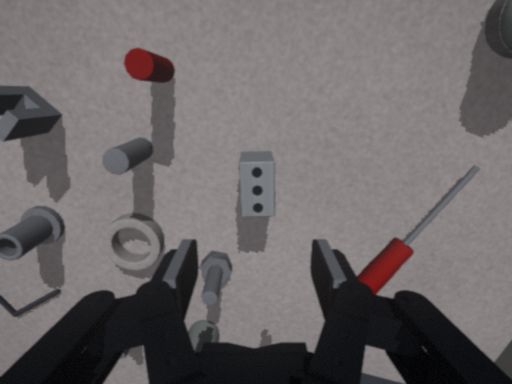

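The wrist view shows the block top at (257,190), within 1.5 px of the prediction, and aligned with the fingers. Descending.

move_arm --plan '[0.02, 0.03, -0.7, 0, 0, 0, 0.02, 0.03, -1.4, 0, 0, 0, 0.02, 0.03, -1.9, 0, 0, 0, 0.02, 0.03, -2.19, 0, 0, 0, 0.02, 0.03, -2.19, 0, 0, 0]'

```text
time_s: 3.32
eef_pos: [0.6297, -0.1017, 0.0126]
eef_rot: [-0.001, 0.584, 0.812, -0.0]
wrist_force: [0.0, 1.3, 0.3]
opening: 0.701
grasp_force: 0.0
```

move_arm --plan '[0, 0, 0, 0, 0, 0, 0, 0, 0, 0, 0, 0, 0, 0, 0, 0, 0, 0, 0, 0, 0, 0, 0, 0, 0, 0, 0, 0, 0, 0, 0, 0, 0.4, 0, 0, 0, 0, 0, 1.0, 0, 0, 0, 0, 0, 1.6, 0, 0, 0, 0, 0, 1.6, 0, 0, 0]' --grip 20

```text
time_s: 4.45
eef_pos: [0.6331, -0.1024, 0.0976]
eef_rot: [0.003, 0.583, 0.813, 0.001]
wrist_force: [0.6, -0.3, -1.9]
opening: 0.332
grasp_force: 59.7
```

move_arm --plan '[-0.1, 0.7, 0, 0, 0, -0.05, -0.15, 1.6, 0, 0, 0, -0.15, -0.25, 2.6, 0, 0, 0, -0.25, -0.3, 3.6, 0, 0, 0, -0.36, -0.4, 4.5, 0, 0, 0, -0.44, -0.44, 5.1, 0, 0, 0, -0.5, -0.44, 5.3, 0, 0, 0, -0.51, -0.44, 5.3, 0, 0, 0, -0.51, -0.44, 5.3, 0, 0, 0, -0.51]'

```text
time_s: 5.58
eef_pos: [0.6087, 0.162, 0.0933]
eef_rot: [0.0, 0.769, 0.639, -0.0]
wrist_force: [-0.2, -0.4, -2.1]
opening: 0.328
grasp_force: 59.7
```

```bash
cat > t.py <<'E'
from h import *
import sys
def trays(w):
    hsv=cv2.cvtColor(w['pixels'],cv2.COLOR_RGB2HSV)
    m=cv2.inRange(hsv,(105,110,15),(130,255,255)); m=cv2.morphologyEx(m,cv2.MORPH_CLOSE,np.ones((3,3)))
    for k in cv2.findContours(m,cv2.RETR_EXTERNAL,2)[0]:
        if cv2.contourArea(k)>1500:
            a=np.array([ray(w,*p[0],.014)[:2] for p in k]).astype(np.float32); print(cv2.minAreaRect(a))
n=sys.argv[1]; w=ctrl.camera('wrist'); save(w,n+'.png'); trays(w)
o=ctrl.get_obs(); print(o['time_s'],o['eef_pos'],o['eef_rot'])
E
python3 t.py w3
```

```text
((0.44487664103507996, 0.14255227148532867), (0.07479490339756012, 0.1470593512058258), 16.94615364074707)
((0.6148518919944763, 0.19211089611053467), (0.13657335937023163, 0.06650309264659882), 78.9713363647461)
5.625 [0.6088253  0.16195684 0.09342159] [ 2.73652666e-05  7.69413093e-01  6.38751462e-01 -2.48542006e-04]
```

View pics/w3.png

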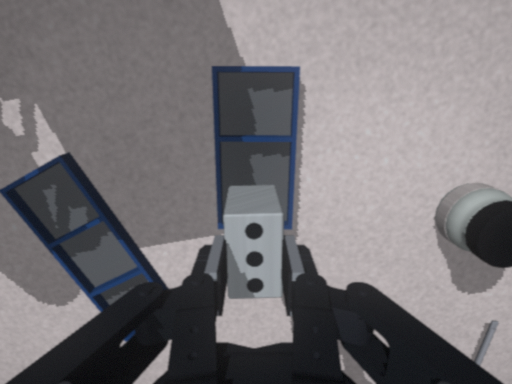

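The wrist view shows the held block over tray_two's large pocket (255,180), upright and aligned. Lowering and releasing.

move_arm --plan '[0, 0.05, -0.4, 0, 0, 0, 0, 0.05, -0.8, 0, 0, 0, 0, 0.05, -1.2, 0, 0, 0, 0, 0.05, -1.4, 0, 0, 0, 0, 0.05, -1.53, 0, 0, 0, 0, 0.05, -1.53, 0, 0, 0, 0, 0.05, -1.53, 0, 0, 0]'

```text
time_s: 6.5
eef_pos: [0.6091, 0.166, 0.0185]
eef_rot: [0.0, 0.769, 0.639, 0.0]
wrist_force: [-3.8, -0.9, 6.0]
opening: 0.332
grasp_force: 60.5
```

move_arm --plan '[0, 0, 0, 0, 0, 0, 0, 0, 0, 0, 0, 0, 0, 0, 0, 0, 0, 0, 0, 0, 0.3, 0, 0, 0, 0, 0, 0.8, 0, 0, 0, 0, 0, 1.4, 0, 0, 0, 0, 0, 1.8, 0, 0, 0, 0, 0, 1.8, 0, 0, 0]' --grip 48

```text
time_s: 7.5
eef_pos: [0.6103, 0.166, 0.1098]
eef_rot: [0.001, 0.769, 0.639, 0.002]
wrist_force: [-0.3, 0.1, 0.6]
opening: 0.563
grasp_force: 0.0
```

move_arm --plan '[-0.2, -0.6, 0.1, 0, 0, 0, -0.6, -1.8, 0.1, 0, 0, 0, -1.0, -2.9, 0.1, 0, 0, 0, -1.4, -4.0, 0.1, 0, 0, 0, -1.7, -5.0, 0.1, 0, 0, 0, -1.84, -5.53, 0, 0, 0, 0, -1.84, -5.53, 0, 0, 0, 0, -1.84, -5.53, -0.7, 0, 0, 0, -1.84, -5.53, -1.4, 0, 0, 0, -1.84, -5.53, -1.69, 0, 0, 0]'

```text
time_s: 8.75
eef_pos: [0.515, -0.1087, 0.0202]
eef_rot: [-0.002, 0.769, 0.64, -0.001]
wrist_force: [0.3, 0.5, 0.2]
opening: 0.558
grasp_force: 0.0
```

move_arm --plan '[0, 0, 0, 0, 0, 0, 0, 0, 0, 0, 0, 0, 0, 0, 0, 0, 0, 0, 0, 0, 0, 0, 0, 0, 0, 0, 0, 0, 0, 0, 0, 0, 0.4, 0, 0, 0, 0, 0, 1.0, 0, 0, 0, 0, 0, 1.6, 0, 0, 0, 0, 0, 1.6, 0, 0, 0]' --grip 12

```text
time_s: 9.88
eef_pos: [0.5187, -0.1116, 0.1052]
eef_rot: [0.003, 0.769, 0.639, 0.001]
wrist_force: [-0.1, -0.0, -2.6]
opening: 0.226
grasp_force: 58.9
```

move_arm --plan '[0.2, 0.7, 0, 0, 0, 0, 0.55, 1.8, 0, 0, 0, 0, 0.9, 2.9, 0, 0, 0, 0, 1.25, 4.0, 0, 0, 0, 0, 1.6, 5.1, 0, 0, 0, 0, 1.9, 6.1, 0, 0, 0, 0, 2.1, 6.7, 0, 0, 0, 0, 2.1, 6.84, 0, 0, 0, 0, 2.1, 6.84, 0, 0, 0, 0, 2.1, 6.84, -0.4, 0, 0, 0]'

```text
time_s: 11.12
eef_pos: [0.6229, 0.2304, 0.0834]
eef_rot: [0.001, 0.769, 0.639, 0.001]
wrist_force: [-0.7, -0.3, -1.8]
opening: 0.227
grasp_force: 58.9
```

```bash
python3 t.py w4
```

```text
((0.43782708048820496, 0.1691587269306183), (0.07684347033500671, 0.09452778100967407), 16.636640548706055)
11.175 [0.62004549 0.22967627 0.07876653] [-0.00077132  0.76955326  0.6385801  -0.00162608]
```

View pics/w4.png

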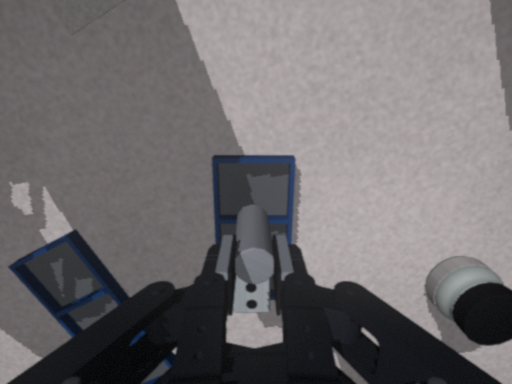

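The wrist view shows the dowel held (255,240), with the small pocket beyond it (255,190) and the block standing in the large pocket (252,295). Lowering.

move_arm --plan '[0, 0.02, -0.4, 0, 0, 0, 0, 0.02, -0.75, 0, 0, 0, 0, 0.02, -1.0, 0, 0, 0, 0, 0.02, -1.12, 0, 0, 0, 0, 0.02, -1.12, 0, 0, 0, 0, 0.02, -1.12, 0, 0, 0]'

```text
time_s: 11.92
eef_pos: [0.622, 0.2324, 0.027]
eef_rot: [0.0, 0.769, 0.639, 0.0]
wrist_force: [-0.5, 0.1, -1.7]
opening: 0.226
grasp_force: 58.9
```

move_arm --plan '[0, 0, 0, 0, 0, 0, 0, 0, 0, 0, 0, 0, 0, 0, 0, 0, 0, 0, 0, 0, 0.3, 0, 0, 0, 0, 0, 0.8, 0, 0, 0, 0, 0, 1.4, 0, 0, 0, 0, 0, 1.8, 0, 0, 0, 0, 0, 1.8, 0, 0, 0]' --grip 48

```text
time_s: 12.92
eef_pos: [0.6233, 0.2327, 0.1195]
eef_rot: [0.001, 0.769, 0.639, 0.002]
wrist_force: [0.2, 1.0, -1.2]
opening: 0.566
grasp_force: 0.0
```

move_arm --plan '[0, -0.7, 0, 0, 0, 0, 0, -1.9, 0, 0, 0, 0, 0, -3.1, 0, 0, 0, 0, 0, -4.3, 0, 0, 0, 0, 0, -5.5, 0, 0, 0, 0, 0, -6.7, 0, 0, 0, 0, -0.06, -7.8, 0, 0, 0, 0, -0.06, -8.6, 0, 0, 0, 0, -0.06, -8.89, 0, 0, 0, 0, -0.06, -8.89, 0, 0, 0, 0]'

```text
time_s: 14.18
eef_pos: [0.618, -0.2123, 0.1156]
eef_rot: [-0.001, 0.77, 0.639, -0.0]
wrist_force: [0.7, 0.2, -0.6]
opening: 0.56
grasp_force: 0.0
```

move_arm --plan '[0, 0, -0.5, 0, 0, 0, 0, 0, -1.2, 0, 0, 0, 0, 0, -1.7, 0, 0, 0, 0, 0, -1.9, 0, 0, 0, 0, 0, -1.9, 0, 0, 0]'

```text
time_s: 14.8
eef_pos: [0.6185, -0.2107, 0.0212]
eef_rot: [-0.001, 0.769, 0.64, -0.0]
wrist_force: [0.7, 0.5, 0.6]
opening: 0.563
grasp_force: 0.0
```

move_arm --plan '[0, 0, 0, 0, 0, 0, 0, 0, 0, 0, 0, 0, 0, 0, 0, 0, 0, 0, 0, 0, 0, 0, 0, 0, 0, 0, 0, 0, 0, 0, 0, 0, 0.4, 0, 0, 0, 0, 0, 1.0, 0, 0, 0, 0, 0, 1.6, 0, 0, 0, 0, 0, 1.6, 0, 0, 0]' --grip 6

```text
time_s: 15.92
eef_pos: [0.6206, -0.2133, 0.1055]
eef_rot: [0.003, 0.769, 0.639, 0.001]
wrist_force: [0.5, 0.1, -1.1]
opening: 0.157
grasp_force: 58.7
```

move_arm --plan '[-0.2, 0.5, 0, 0, 0, 0.05, -0.7, 1.5, 0, 0, 0, 0.1, -1.2, 2.5, 0, 0, 0, 0.18, -1.7, 3.5, 0, 0, 0, 0.26, -2.2, 4.5, 0, 0, 0, 0.34, -2.7, 5.5, 0, 0, 0, 0.4, -3.2, 6.5, 0, 0, 0, 0.46, -3.6, 7.4, 0, 0, 0, 0.48, -3.78, 7.8, 0, 0, 0, 0.48, -3.78, 7.8, 0, 0, 0, 0.48]'

```text
time_s: 17.18
eef_pos: [0.4279, 0.1789, 0.1007]
eef_rot: [-0.001, 0.594, 0.805, -0.001]
wrist_force: [-0.0, -0.2, -1.4]
opening: 0.152
grasp_force: 58.8
```

```bash
python3 t.py w5
```

```text
((0.6107251644134521, 0.1926424205303192), (0.13660463690757751, 0.0748649537563324), 79.44029235839844)
17.225 [0.42877616 0.17799168 0.1009616 ] [-3.78954966e-04  5.94396395e-01  8.04171889e-01 -5.96472709e-04]
```

View pics/w5.png

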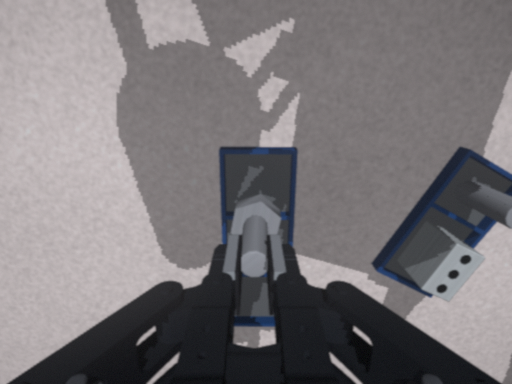

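The wrist view shows the bolt upright over tray_three's far pocket (258,190), and the block and pin standing in tray_two. Lowering.

move_arm --plan '[0, 0, -0.4, 0, 0, 0, 0, 0, -0.8, 0, 0, 0, 0, 0, -1.2, 0, 0, 0, 0, 0, -1.4, 0, 0, 0, 0, 0, -1.52, 0, 0, 0, 0, 0, -1.52, 0, 0, 0, 0, 0, -1.52, 0, 0, 0]'

```text
time_s: 18.1
eef_pos: [0.4304, 0.1777, 0.0262]
eef_rot: [0.001, 0.595, 0.804, 0.0]
wrist_force: [0.5, -0.8, 0.1]
opening: 0.153
grasp_force: 59.0
```

move_arm --plan '[0, 0, 0, 0, 0, 0, 0, 0, 0, 0, 0, 0, 0, 0, 0, 0, 0, 0, 0, 0, 0.3, 0, 0, 0, 0, 0, 0.8, 0, 0, 0, 0, 0, 1.4, 0, 0, 0, 0, 0, 1.8, 0, 0, 0, 0, 0, 1.8, 0, 0, 0]' --grip 50

```text
time_s: 19.1
eef_pos: [0.4314, 0.1782, 0.1181]
eef_rot: [0.002, 0.595, 0.804, 0.002]
wrist_force: [0.7, -1.0, 0.6]
opening: 0.584
grasp_force: 0.0
```

move_arm --plan '[0, -0.7, 0, 0, 0, 0, 0, -1.8, 0, 0, 0, 0, 0, -2.9, 0, 0, 0, 0, 0, -4.0, 0, 0, 0, 0, 0, -5.1, 0, 0, 0, 0, 0, -6.2, 0, 0, 0, 0, 0.04, -7.2, 0, 0, 0, 0, 0.04, -7.8, 0, 0, 0, 0, 0.04, -8.04, 0, 0, 0, 0, 0.04, -8.04, 0, 0, 0, 0]'

```text
time_s: 20.35
eef_pos: [0.4313, -0.2238, 0.1151]
eef_rot: [-0.001, 0.595, 0.803, 0.0]
wrist_force: [-0.0, 0.3, 0.6]
opening: 0.586
grasp_force: 0.0
```

move_arm --plan '[0, 0, -0.5, 0, 0, 0, 0, 0, -1.2, 0, 0, 0, 0, 0, -1.7, 0, 0, 0, 0, 0, -1.96, 0, 0, 0, 0, 0, -1.96, 0, 0, 0]'

```text
time_s: 20.98
eef_pos: [0.4313, -0.2228, 0.0171]
eef_rot: [-0.001, 0.595, 0.804, 0.0]
wrist_force: [0.5, 0.4, -0.3]
opening: 0.585
grasp_force: 0.0
```

move_arm --plan '[0, 0, 0, 0, 0, 0, 0, 0, 0, 0, 0, 0, 0, 0, 0, 0, 0, 0, 0, 0, 0, 0, 0, 0, 0, 0, 0, 0, 0, 0, 0, 0, 0.4, 0, 0, 0, 0, 0, 1.0, 0, 0, 0, 0, 0, 1.6, 0, 0, 0, 0, 0, 1.7, 0, 0, 0]' --grip 16

```text
time_s: 22.1
eef_pos: [0.433, -0.2254, 0.105]
eef_rot: [0.002, 0.595, 0.804, -0.0]
wrist_force: [0.3, 0.3, -2.1]
opening: 0.288
grasp_force: 59.5
```

move_arm --plan '[0.05, 0.6, 0, 0, 0, 0, 0.1, 1.6, 0, 0, 0, 0, 0.15, 2.6, 0, 0, 0, 0, 0.2, 3.6, 0, 0, 0, 0, 0.25, 4.6, 0, 0, 0, 0, 0.3, 5.6, 0, 0, 0, 0, 0.32, 6.5, 0, 0, 0, 0, 0.32, 6.86, 0, 0, 0, 0, 0.32, 6.86, 0, 0, 0, 0, 0.32, 6.86, 0, 0, 0, 0]'

```text
time_s: 23.35
eef_pos: [0.4472, 0.1183, 0.102]
eef_rot: [-0.0, 0.595, 0.804, -0.0]
wrist_force: [-0.3, -0.6, -2.6]
opening: 0.288
grasp_force: 59.5
```

```bash
python3 t.py w6
```

```text
((0.4414205849170685, 0.14204540848731995), (0.06666768342256546, 0.1447487622499466), 16.916385650634766)
((0.6115319728851318, 0.1926320195198059), (0.13684168457984924, 0.07358891516923904), 79.04595947265625)
23.4 [0.44738426 0.11809084 0.10216924] [-2.49918424e-04  5.95419333e-01  8.03414978e-01 -3.59218646e-04]
```

View pics/w6.png

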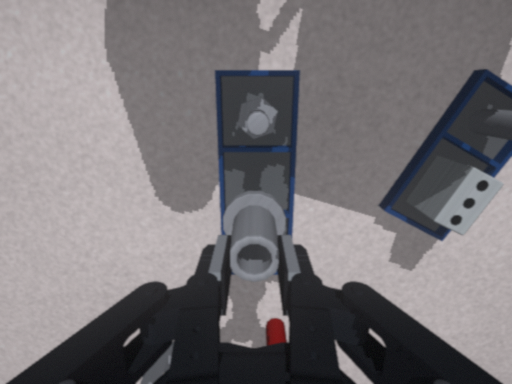

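The wrist view shows the bolt standing in the far pocket (257,120) and the bush over the middle pocket (256,180). Lowering.

move_arm --plan '[0, 0.03, -0.4, 0, 0, 0, 0, 0.03, -0.8, 0, 0, 0, 0, 0.03, -1.2, 0, 0, 0, 0, 0.03, -1.5, 0, 0, 0, 0, 0.03, -1.62, 0, 0, 0, 0, 0.03, -1.62, 0, 0, 0, 0, 0.03, -1.62, 0, 0, 0]'

```text
time_s: 24.28
eef_pos: [0.4483, 0.12, 0.0222]
eef_rot: [0.0, 0.595, 0.804, 0.0]
wrist_force: [-1.3, -1.1, 2.5]
opening: 0.294
grasp_force: 59.9
```

move_arm --plan '[0, 0, 0, 0, 0, 0, 0, 0, 0, 0, 0, 0, 0, 0, 0, 0, 0, 0, 0, 0, 0.3, 0, 0, 0, 0, 0, 0.8, 0, 0, 0, 0, 0, 1.4, 0, 0, 0, 0, 0, 1.8, 0, 0, 0, 0, 0, 1.8, 0, 0, 0]' --grip 52

```text
time_s: 25.28
eef_pos: [0.4494, 0.1204, 0.1141]
eef_rot: [0.002, 0.595, 0.804, 0.001]
wrist_force: [-0.1, 0.3, -1.3]
opening: 0.609
grasp_force: 0.0
```

move_arm --plan '[0, -0.4, 0, 0, 0, -0.1, -0.1, -1.2, 0, 0, 0, -0.25, -0.2, -2.2, 0, 0, 0, -0.4, -0.4, -3.2, 0, 0, 0, -0.55, -0.5, -4.1, 0, 0, 0, -0.68, -0.64, -4.55, 0, 0, 0, -0.74, -0.64, -4.55, 0, 0, 0, -0.74, -0.64, -4.55, 0, 0, 0, -0.74]' --grip 62

```text
time_s: 26.28
eef_pos: [0.4153, -0.1064, 0.1112]
eef_rot: [-0.001, 0.845, 0.534, -0.0]
wrist_force: [-0.1, -0.1, 0.4]
opening: 0.725
grasp_force: 0.0
```

```bash
python3 - <<'E'
from h import *
w=ctrl.camera('wrist'); save(w,'w7.png'); p=ctrl.get_obs()['eef_pos']
print(p,w['origin'],[proj(w,q) for q in ([.416,-.107,.055],[p[0],p[1],.055])])
import pickle;pickle.dump(w,open('w7.pkl','wb'))
E
```

```text
[ 0.41548024 -0.10619096  0.11127794] [ 0.45013424 -0.03296309  0.27749279] [(np.float64(255.35203977295495), np.float64(198.2560838301314)), (np.float64(254.33429503776316), np.float64(197.66140709562623))]
```

View pics/w7.png

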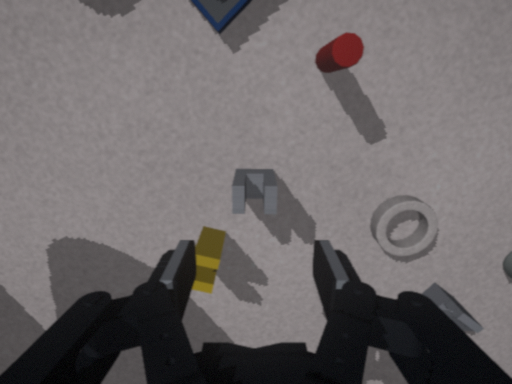

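The wrist view shows the grey clevis prong tops at (239,198) and (271,198), centred at (255,198) as predicted. The yellow fork at (208,260) is clear of the fingers. Descending.

move_arm --plan '[0, 0, -0.5, 0, 0, 0, 0, 0, -1.2, 0, 0, 0, 0, 0, -1.7, 0, 0, 0, 0, 0, -1.86, 0, 0, 0, 0, 0, -1.86, 0, 0, 0]'

```text
time_s: 26.95
eef_pos: [0.4157, -0.1065, 0.0186]
eef_rot: [-0.0, 0.845, 0.535, -0.0]
wrist_force: [0.4, 0.5, 0.8]
opening: 0.725
grasp_force: 0.0
```

move_arm --plan '[0, 0, 0, 0, 0, 0, 0, 0, 0, 0, 0, 0, 0, 0, 0, 0, 0, 0, 0, 0, 0, 0, 0, 0, 0, 0, 0, 0, 0, 0, 0, 0, 0.4, 0, 0, 0, 0, 0, 1.0, 0, 0, 0, 0, 0, 1.6, 0, 0, 0, 0, 0, 1.8, 0, 0, 0]' --grip 24

```text
time_s: 28.08
eef_pos: [0.4169, -0.1079, 0.1108]
eef_rot: [0.002, 0.845, 0.534, 0.001]
wrist_force: [-0.2, -0.4, -1.4]
opening: 0.403
grasp_force: 61.1
```

move_arm --plan '[0.1, 0.3, 0, 0, 0, 0.12, 0.3, 0.9, 0, 0, 0, 0.27, 0.5, 1.6, 0, 0, 0, 0.42, 0.7, 2.3, 0, 0, 0, 0.57, 0.9, 3.0, 0, 0, 0, 0.7, 1.0, 3.36, 0, 0, 0, 0.743, 1.0, 3.36, 0, 0, 0, 0.743, 1.0, 3.36, 0, 0, 0, 0.743]'

```text
time_s: 29.08
eef_pos: [0.4651, 0.0605, 0.1081]
eef_rot: [-0.0, 0.594, 0.804, -0.0]
wrist_force: [0.8, -0.5, -3.0]
opening: 0.402
grasp_force: 61.1
```

```bash
python3 t.py w8
```

```text
((0.6104679107666016, 0.18787077069282532), (0.12770254909992218, 0.07064010947942734), 80.47504425048828)
((0.4493710994720459, 0.11663229018449783), (0.06698985397815704, 0.17846372723579407), 17.036951065063477)
29.125 [0.46522092 0.06023374 0.10828949] [-2.73621361e-04  5.94365443e-01  8.04194965e-01 -3.22441247e-04]
```

View pics/w8.png

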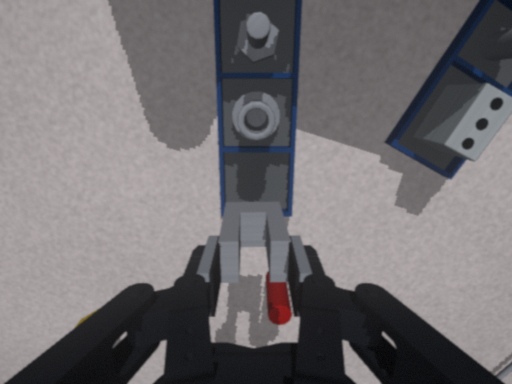

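The wrist view shows the bolt (257,32) and bush (256,117) standing in their pockets, and the clevis over the near pocket (257,185). Lowering.

move_arm --plan '[0, 0, -0.4, 0, 0, 0, 0, 0, -0.8, 0, 0, 0, 0, 0, -1.2, 0, 0, 0, 0, 0, -1.5, 0, 0, 0, 0, 0, -1.72, 0, 0, 0, 0, 0, -1.72, 0, 0, 0, 0, 0, -1.72, 0, 0, 0]'

```text
time_s: 30.0
eef_pos: [0.4661, 0.0606, 0.0228]
eef_rot: [0.0, 0.594, 0.804, 0.0]
wrist_force: [-0.5, 0.1, -1.7]
opening: 0.407
grasp_force: 62.2
```

move_arm --plan '[0, 0, 0, 0, 0, 0, 0, 0, 0, 0, 0, 0, 0, 0, 0, 0, 0, 0, 0, 0, 0.3, 0, 0, 0, 0, 0, 0.8, 0, 0, 0, 0, 0, 1.6, 0, 0, 0, 0, 0, 2.6, 0, 0, 0, 0, -1.0, 3.6, 0, 0, 0, 0, -2.0, 4.0, 0, 0, 0, 0, -2.0, 4.0, 0, 0, 0]' --grip 60

```text
time_s: 31.25
eef_pos: [0.4674, -0.0428, 0.2266]
eef_rot: [0.003, 0.596, 0.803, 0.001]
wrist_force: [-0.9, -0.2, -0.3]
opening: 0.702
grasp_force: 0.0
```

```bash
python3 - <<'E'
from h import *
w=ctrl.camera('wrist');s=ctrl.camera('scene')
a=w['pixels'][:,:,::-1]; b=cv2.resize(s['pixels'][140:332,150:406,::-1],(512,384))
cv2.imwrite('pics/f.png',cv2.resize(np.vstack([a,b]),None,fx=.78,fy=.78,interpolation=cv2.INTER_AREA))
E
```

```text
(no output)
```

View pics/f.png

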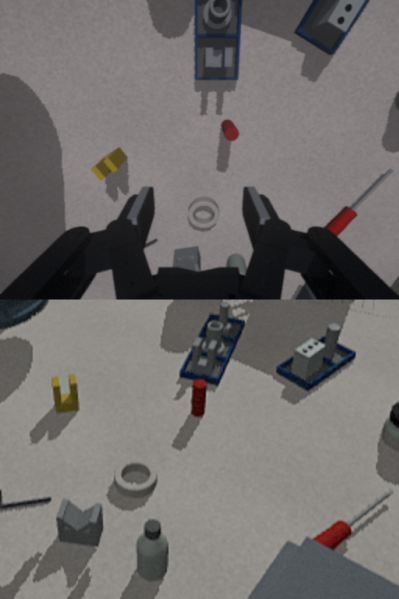

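All five parts stand in their pockets. The clevis is at (217,60) and the bush at (217,12) in the upper picture; the block and pin are at (310,355) and (332,340) in the lower one. The vee block (80,522) and bottle (152,550) are undisturbed and the arm is clear.

```bash
python3 -c "
from bench import ctrl
print(ctrl.hand_in())"
```

```text
the job is handed in; nothing more can be done
None
```

I handed in both kits at about 31 s of the 128 s allowed. In the last pictures all five parts stood upright in their pockets, and the vee block and oil bottle stood where they were. The hand-in returned no verdict.

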